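Set the light box dimmer and hold the filter flap on its balance point

TASK

On the light box, first slide the black dimmer grip along its track until it is level with the pointed metal index marker beside the track. Then take the hinged amber filter flap by its pull, swing it up until it stands straight up on its balance point, and finish while still gripping it there: it has no stay, so do not let go, do not let it drop and do not let it go over backwards. Leave the dish on the window, the vial and the timer where they are.

Things in the scene. Friction and masses are not known exactly. Their poses are not given: they have to be found in the camera images.
- light_box: White box fixed to the table, 210 (x) x 200 (y) x 40 mm high, with a wing of 150 (x) x 88 mm, same height, on its -y side (y -95 to -183 mm). Origin: centre of the main box's underside; x runs from the robot's side to the hinge side, z up. Window 110 x 104 mm at x -5, y 0; two rest pegs, top at 87 mm, at x -2, y +-68; hinge brackets, top at 65 mm, at x 80, y +-84.
- dimmer (a joint): Dimmer slider, m: 0 at the -x end of its track, 0.08 at the +x end; it slides along the light box's x axis with about 1.2 N of friction and stays where it is left.
- dimmer_top (a point): Centre of the top face of the black dimmer grip, 67 mm above the table. The grip is a block 13 mm along the track (x), 26 mm across (y) and 24 mm high, its underside 3 mm above the wing's top; a thin white line across its top marks its middle. The track runs along the light box's x axis at y = -140 mm in its frame.
- index: Pointed dark steel index marker, 14 (x) x 24 (y) x 6 mm, fixed on the wing outside the track (light box y = -168 mm), at a different place along the track each time. Axes parallel to the light box's; x = 0 is the middle of its point: the dimmer is set when the middle of its grip has the same x. Origin on the wing's top.
- index_tip (a point): The tip of the index marker's point, 11 mm from its origin towards the track (+y) and 44 mm above the table.
- flap_angle (a joint): Angle of the filter flap, rad: 0 = lying at rest on the pegs, leaning 1.15 rad from upright towards the light box's -x side; 1.15 = standing straight up, its balance point; it falls back to 0 below that and falls over to its back stop at 2.2 beyond it. It turns about the light box's y axis, almost without friction (0.002 N m).
- flap_hinge (a point): Middle of the flap's hinge axis, at x = 80, y = 0, z = 55 mm in the light box's frame; the axis runs along the light box's y.
- flap: The flap: an amber plate in a grey frame, 150 mm wide (y), 105 mm from hinge to edge, 6 mm thick, about 0.2 kg, with its pull. Origin on the hinge axis, its z axis lies in the plate from the hinge to the pull (straight up when upright), y along the hinge.
- pull_bar (a point): Middle of the flap's pull: a round bar 12 mm thick with a black sleeve 64 mm long, along y, in the plane of the plate, 155 mm from the hinge axis. Two 10 mm legs 84 mm apart join it to the plate, leaving 44 mm open between bar and plate. At rest it is 118 mm above the table, upright 210 mm. Pinched from above, it can turn between the fingers.
- dish: Lidded round petri dish, 93 mm across, 16 mm high, loose on the window under the flap. Origin: centre of its underside.
- vial: Small capped vial, 27 mm across, 64 mm high, standing loose on the table behind the control wing (+x side). Origin: centre of its underside.
- timer: Flat bench timer, 64 x 66 x 16 mm, loose on the table beside the control wing (-y side). Origin: centre of its underside.

How it is judged:
On the way, in this order (a step that is already met when the one before it is completed fails the run):
1. the dimmer grip is level with the index marker (within 5 mm) while the flap still lies at rest (x of dimmer_top in the frame of index between -0.005 and 0.005 m and value of joint flap_angle below 0.2 rad), for 0.3 s.
2. the flap stands upright on its balance point (within 5 degrees), still and held by the fingers (value of joint flap_angle between 1.06 and 1.24 rad and velocity of joint flap_angle between -0.1 and 0.1 rad/s and contact force between flap and the fingers above 0.5 N), for 0.5 s.
At the end, for the whole second after the job is handed in: Program ends holding: flap within 0.09 rad of upright, under 0.1 rad/s, fingers on it with over 0.5 N; dimmer grip within 5 mm of the index along the track; dish within 15 mm, vial and timer within 20 mm of their starts (all of step 2 and x of dimmer_top in the frame of index between -0.005 and 0.005 m and distance of dish from where it was at the start of the episode below 0.015 m and distance of each of vial, timer from where it was at the start of the episode below 0.02 m); the arm keeps its last pose, push and grip.
It fails at once if the flap goes over backwards (more than 0.3 rad past upright) (value of joint flap_angle above 1.45 rad).
It fails at once if the flap is dropped (falls back faster than 3 rad/s) (velocity of joint flap_angle below -3 rad/s).
It fails at once if the dish is pushed more than 15 mm (distance of dish from where it was at the start of the episode above 0.015 m).
It fails at once if the vial or the timer is pushed more than 20 mm (distance of any of vial, timer from where it was at the start of the episode above 0.02 m).
It also fails if it takes over 54 s, if anything falls off the work surface, if the arm or the gripper's body presses on something with over 40 N, if the wrist force passes 120 N, or if a joint passes its speed limit or range.

ROBOT

A 7-joint arm with a two-finger parallel gripper is mounted at the origin on a cart in front of the work surface, level with it; the furniture and walls round the work are solid. World frame = base frame: x ahead of the robot, y to its left, z up, the work surface at z = 0. Lengths are in m, angles in rad, forces in N, time in s.
With the tool pointing down it reaches from about 0.425 to 0.875 m from the base axis. Payload 4.7 kg.
Tool frame: the origin (TCP) lies where the fingers leave the gripper's body, on its centre line; the fingertips stand 70 mm ahead of it and the grasp point (between the pads) lies 51 mm ahead of it; z points along the fingers, y is the line along which they close (so a half turn about z gives the same grasp; the last joint's range is limited). The gripper opens to 87 mm and grips with 3 to 60 N. Pads are 19 mm wide; open, the fingers measure 117 mm over their backs; the gripper's body (75 mm by 190 mm) begins 51 mm behind the grasp point.
Start: joints at [1.161, 0.321, -0.07, 1.45, 0.023, 1.371, -0.057], TCP at [0.267, -0.593, 0.292] pointing down, gripper open.
Joint ranges: [-2.86, 2.86], [-0.3, 2.09], [-1.38, 1.24], [0.06, 2.45], [-1.56, 4.7], [0.09, 2.05], [-2.69, 2.69]. Speed limits (rad/s): [2.57, 2.57, 3.14, 3.14, 3.14, 3.14, 3.14].

INTERFACE

Orientations are given as a rotation vector (axis times angle).
In Python, from bench import ctrl gives the robot as it stands.
- The arm moves only by the tool drive_tool, never from a script. Its argument "motion" is a list of rows, each a list of 3 entries, a list of its own where there are three numbers: the shift along the tool's x, y, z in cm, then the turn, a rotation vector about the tool's x, y, z in degrees, then the opening, from -1 (shut) to 1 (fully open). In form: [[[x, y, z], [ax, ay, az], claw], ...]. A call has 1 to 12 rows; each row shifts and turns the commanded pose from where the row before left it, along the tool's axes as they then stand; what a row does not reach is not made up. A row lasts 1/8 s, in which the tool goes at most 62.5 mm and 10.7 degrees, less where a joint would pass 70% of its speed; a pose out of reach is approached as far as the arm can. A call with a gripper value outside its range is refused whole. The fingers move at their own pace and stop on an object; "force" is the grip in N (left out, the last holds). Time passes only in rows, so rows that do not move let the fingers close. It gives the time, the measured TCP pose, the force, the opening and the grip force at its end, in the units of the state.
- ctrl.get_state(): the state, without advancing time (a new reading comes with each control period).
- ctrl.get_image(name): name is "scene" or "top"; returns the picture (480x640x3 uint8, red, green, blue); there is no depth.
- ctrl.calibration(name): a dict with "K" (3x3 intrinsics, pixels), "distortion" ([k1, k2, p1, p2, k3] as OpenCV has them; the pictures are not rectified), "origin" and "attitude" of the camera in the world. Camera axes: x right, y up, looking along -z (the intrinsics and any distortion apply to the point x, -y, -z); pixel columns grow to the right and rows downward; lengths in m; the calibration is good to about 2 mm. A picture is of the moment at which its call begins. calibration takes no time and is no camera call.
- ctrl.close_job(): hands the job in; it is judged then, once.
The state is a dict: "time": time; "joint_positions": joint angles; "qd": joint speeds; "joint_torque": joint torques, N m; "position": TCP position; "tool_rot": TCP orientation; "ft_force": force on the tool from outside, world axes, zero at the start; "torque": the same for the moment, N m; "grip_width": opening from 0.0 (shut) to 1.0 (fully open); "grip_force": force on a finger pad.
Only numpy, scipy, OpenCV 4.12 (cv2) and the standard library are available. Lean on these libraries where they do the work, as an engineer would, in place of code of your own. Each camera call takes 0.05 s, during which the arm holds its last target. There are 200 camera calls.

## Working session

There is one attempt and no reset: what is moved stays moved. The work goes in short steps, Python scripts to look and compute and a tool call to move; the robot and the scene stay as the last step left them, time stands still between calls to the robot, and variables do not carry over. Pictures are saved under pics/ and viewed, at most 10 in all, crops included, and the job is handed in when it is done.

Besides the shell and the picture viewer there is one more tool, called after "Emit:" as name([rows], argument=value, ...), one row to a line, values as JSON. drive_tool: Moves the arm, as the interface text tells. Its arguments: {"type":"object","properties":{"motion":{"type":"array","items":{"type":"array"}},"force":{"type":"number"}},"required":["motion"]}

```bash
mkdir -p pics
python3 - <<'E'
from bench import ctrl
import cv2
for n in("scene","top"):
    cv2.imwrite(f"pics/{n}0.png",ctrl.get_image(n)[:,:,::-1]); c=ctrl.calibration(n); print(n,c)
print(ctrl.get_state())
E
```

```text
scene {'K': array([[518.67590057,   0.        , 317.52492278],
       [  0.        , 518.67590057, 241.40689427],
       [  0.        ,   0.        ,   1.        ]]), 'distortion': array([-0.05327785,  0.        ,  0.        ,  0.        ,  0.        ]), 'origin': array([0.24477364, 0.35269064, 0.68611792]), 'attitude': array([ 0.27445438, -1.10250271, -2.47398517])}
top {'K': array([[522.12887549,   0.        , 317.09714123],
       [  0.        , 522.12887549, 246.53316954],
       [  0.        ,   0.        ,   1.        ]]), 'distortion': array([-0.12801556,  0.        ,  0.        ,  0.        ,  0.        ]), 'origin': array([ 0.42666072, -0.19383342,  0.94860323]), 'attitude': array([ 0.09985322, -0.12416427, -1.54202903])}
{'time': 0.1, 'joint_positions': array([ 1.16109917,  0.32175643, -0.07010934,  1.45153123,  0.02260345,
        1.37078233, -0.05688491]), 'qd': array([-0.00056991, -0.00132351, -0.0004002 , -0.00339955,  0.00071996,
       -0.00120561, -0.00050904]), 'joint_torque': array([-2.48338465e-04, -4.92572558e+01, -4.05771118e-01, -3.13395560e+01,
       -6.40024315e-02,  3.95797240e-02,  6.44672923e-05]), 'position': array([ 0.26712169, -0.5921781 ,  0.29127699]), 'tool_rot': array([-3.06970852e+00, -6.60487328e-01,  6.90381851e-04]), 'ft_force': array([-0.02618402, -0.25140553, -0.60942376]), 'torque': array([-0.01444073, -0.05406471, -0.01441145]), 'grip_force': 0.0, 'grip_width': 0.9976006046791948}
```

View pics/top0.png

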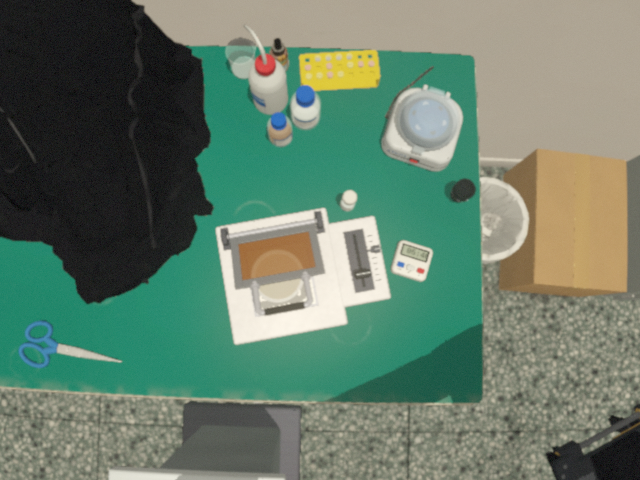

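View pics/scene0.png

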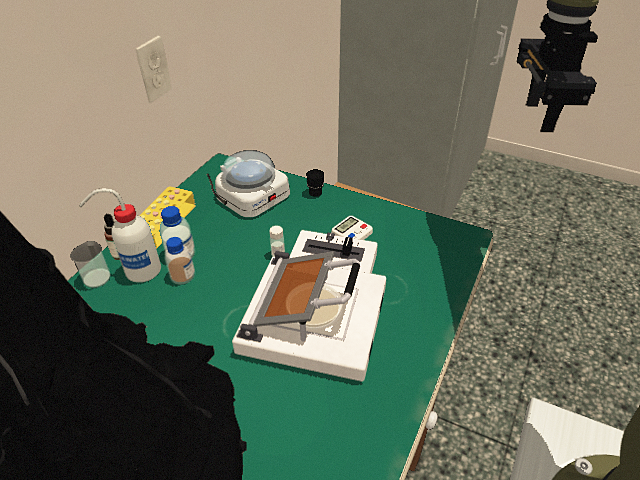

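Top view: box at about pixels (215–350, 210–340), grip near (361,273), index near (375,249), pull near (284,309), vial (348,200), timer (412,260). The scene view shows the flap at rest and the dish under it. I'll enlarge the top view.

Run:
```python
import cv2
i=cv2.imread("pics/top0.png")
cv2.imwrite("pics/c1.png",cv2.resize(i[200:350,205:405],None,fx=4,fy=4,interpolation=cv2.INTER_CUBIC))
cv2.imwrite("pics/c2.png",cv2.resize(i[215:310,325:395],None,fx=6,fy=6,interpolation=cv2.INTER_CUBIC))
```

```text
(no output)
```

View pics/c1.png

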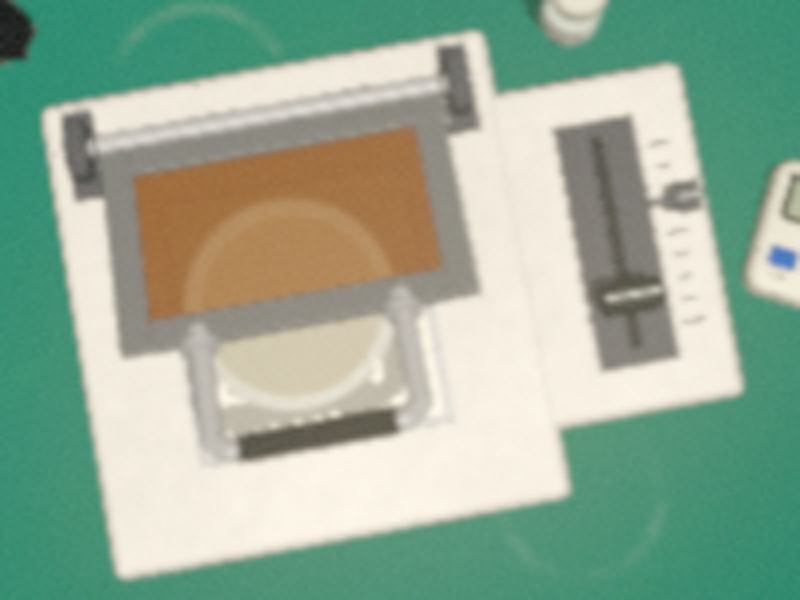

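View pics/c2.png

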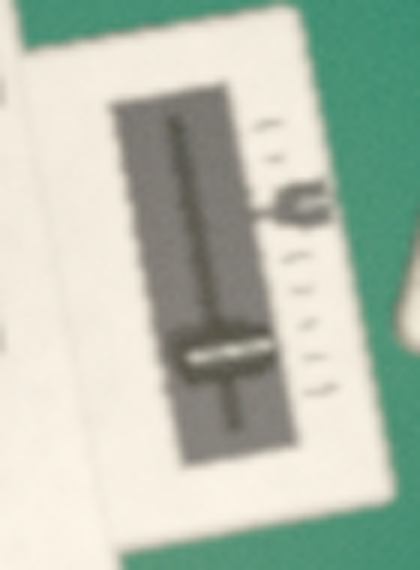

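c1: box top corners (43,105), (485,32), (570,495), (120,578); sleeve ends (240,447), (398,420). c2: grip line (187,357)–(270,346), index tip (252,213).

```bash
cat > h.py <<'E'
from bench import ctrl
import numpy as np,cv2
from scipy.spatial.transform import Rotation as R
def ray(n,px,z):
    c=ctrl.calibration(n); p=cv2.undistortPoints(np.array([[px]],float),c["K"],c["distortion"])[0,0]
    d=R.from_rotvec(c["attitude"]).apply([p[0],-p[1],-1]); o=c["origin"]
    return o+d*(z-o[2])/d[2]
def proj(n,P):
    c=ctrl.calibration(n); q=R.from_rotvec(c["attitude"]).inv().apply(np.asarray(P)-c["origin"])*[1,-1,-1]
    return cv2.projectPoints(q.reshape(-1,1,3),np.zeros(3),np.zeros(3),c["K"],c["distortion"])[0][:,0]
E
python3 - <<'E'
from h import *
from scipy.optimize import least_squares
c1=lambda u,v:(205+(u+.5)/4-.5,200+(v+.5)/4-.5)
c2=lambda u,v:(325+(u+.5)/6-.5,215+(v+.5)/6-.5)
W=[ray("top",c1(*p),.04)[:2] for p in((43,105),(485,32),(570,495),(120,578))]
L=np.array([(.105,.1),(.105,-.1),(-.105,-.1),(-.105,.1)])
T=lambda s,P:s[:2]+np.asarray(P)@np.array([[np.cos(s[2]),np.sin(s[2])],[-np.sin(s[2]),np.cos(s[2])]])
s=least_squares(lambda s:(T(s,L)-W).ravel(),[.4,-.15,0]).x
print("pose",s,"res",(T(s,L)-W).round(4).tolist())
inv=lambda w:(np.asarray(w[:2])-s[:2])@np.array([[np.cos(s[2]),-np.sin(s[2])],[np.sin(s[2]),np.cos(s[2])]])
for n,p,z in(("grip",c2(229,351),.067),("tip",c2(252,213),.044),("pullL",c1(240,447),.118),("pullR",c1(398,420),.118),("wingTR",c2(298,8),.04),("wingBR",c2(393,500),.04),("vial",(348,195),.064),("timer",(412,260),.016)):
    w=ray("top",p,z); print(n,w.round(4),"local",inv(w).round(4))
np.save("s.npy",s)
st=ctrl.get_state(); print(R.from_rotvec(st["tool_rot"]).as_matrix().round(3))
E
```

```text
pose [ 0.50683799 -0.14393361  0.20265068] res [[-0.0003, 0.0004], [0.0017, -0.0005], [-0.0009, -0.0015], [-0.0005, 0.0015]]
grip [ 0.5105 -0.2846  0.067 ] local [-0.0248 -0.1385]
tip [ 0.5533 -0.2932  0.044 ] local [ 0.0154 -0.1556]
pullL [ 0.4407 -0.1249  0.118 ] local [-0.0609  0.032 ]
pullR [ 0.453 -0.187  0.118] local [-0.0614 -0.0314]
wingTR [ 0.6156 -0.3067  0.04  ] local [ 0.0738 -0.1814]
wingBR [ 0.4707 -0.3359  0.04  ] local [-0.074  -0.1807]
vial [ 0.6464 -0.2576  0.064 ] local [ 0.1139 -0.1394]
timer [ 0.5413 -0.3792  0.016 ] local [-0.0136 -0.2374]
[[ 0.912  0.411 -0.001]
 [ 0.411 -0.912  0.002]
 [-0.    -0.002 -1.   ]]
```

Emit:
drive_tool([
  [[3.48, -1.79, 0], [0, 0, 0], -0.17],
  [[3.48, -1.79, 0], [0, 0, 0], -0.17],
  [[3.48, -1.79, 0], [0, 0, 0], -0.17],
  [[3.48, -1.79, 0], [0, 0, 0], -0.17],
  [[3.48, -1.79, 0], [0, 0, 0], -0.17],
  [[3.48, -1.79, 0], [0, 0, 0], -0.17],
  [[3.48, -1.79, 0], [0, 0, 0], -0.17],
  [[3.48, -1.79, 0], [0, 0, 0], -0.17],
  [[3.48, -1.79, 0], [0, 0, 0], -0.17],
  [[3.48, -1.79, 0], [0, 0, 0], -0.17],
], force=15)

```text
time: 1.35
position: [0.5113, -0.2851, 0.2918]
tool_rot: [-3.071, -0.66, 0.001]
ft_force: [0.5, -0.2, -0.3]
grip_width: 0.414
grip_force: 0.0
```

Emit:
drive_tool([
  [[0, 0, 1], [0, 0, -9.66], -0.17],
  [[0, 0, 1], [0, 0, -9.66], -0.17],
  [[0, 0, 1], [0, 0, -9.66], -0.17],
  [[0, 0, 1], [0, 0, -9.66], -0.17],
  [[0, 0, 1], [0, 0, -9.66], -0.17],
  [[0, 0, 1], [0, 0, -9.66], -0.17],
  [[0, 0, 1], [0, 0, -9.66], -0.17],
  [[0, 0, 1], [0, 0, -9.66], -0.17],
  [[0, 0, 0], [0, 0, 0], -0.17],
  [[0, 0, 0], [0, 0, 0], -0.17],
])

```text
time: 2.6
position: [0.5109, -0.2863, 0.2124]
tool_rot: [1.99, 2.431, -0.0]
ft_force: [-0.8, 0.3, 0.9]
grip_width: 0.415
grip_force: 0.0
```

```bash
cat >> h.py <<'E'
s=np.load("s.npy"); B=R.from_euler("z",s[2]); O=np.array([s[0],s[1],0])
def to(local,off=.051):
    """tool-axis shift (cm) that brings grasp point to local pos, and turn (deg) for tool down, y along box x"""
    st=ctrl.get_state(); Q=R.from_rotvec(st["tool_rot"]); g=st["position"]+Q.apply([0,0,off])
    D=B*R.from_matrix(np.array([[0,1,0],[1,0,0],[0,0,-1]]).T)
    print("t",st["time"],"grasp local",B.inv().apply(g-O).round(4),"shift cm",(Q.inv().apply(O+B.apply(local)-g)*100).round(2),"turn",np.degrees((Q.inv()*D).as_rotvec()).round(2),"F",st["ft_force"].round(2),"w",st["grip_width"],"gf",st["grip_force"])
E
python3 -c "
from h import *
to([-.0248,-.14,.065])"
```

```text
t 2.6 grasp local [-0.0247 -0.1403  0.1614] shift cm [ 0.03 -0.01  9.64] turn [ 0.    0.01 -0.21] F [-0.83  0.33  0.92] w 0.4146680291425302 gf 0.0
```

Emit:
drive_tool([
  [[0, 0, 2.4], [0, 0, 0], -0.17],
  [[0, 0, 2.4], [0, 0, 0], -0.17],
  [[0, 0, 2.4], [0, 0, 0], -0.17],
  [[0, 0, 2.3], [0, 0, 0], -0.17],
  [[0, 0, 0], [0, 0, 0], -0.17],
  [[0, 0, 0], [0, 0, 0], -0.9],
  [[0, 0, 0], [0, 0, 0], -0.9],
  [[0, 0, 0], [0, 0, 0], -0.9],
  [[0, 0, 0], [0, 0, 0], -0.9],
  [[0, 0, 0], [0, 0, 0], -0.9],
])

```text
time: 3.85
position: [0.5113, -0.2865, 0.1181]
tool_rot: [1.985, 2.433, -0.0]
ft_force: [-0.7, 0.4, 4.3]
grip_width: 0.149
grip_force: 15.0
```

```bash
python3 -c "
from h import *
to([.0154,-.14,.066])"
```

```text
t 3.85 grasp local [-0.0242 -0.1406  0.0671] shift cm [0.06 3.96 0.12] turn [ 0.05  0.07 -0.04] F [-0.73  0.37  4.26] w 0.14860489406530084 gf 14.994696378707886
```

Emit:
drive_tool([
  [[0, 0.5, 0], [0, 0, 0], -0.9],
  [[0, 0.5, 0], [0, 0, 0], -0.9],
  [[0, 0.5, 0], [0, 0, 0], -0.9],
  [[0, 0.5, 0], [0, 0, 0], -0.9],
  [[0, 0.5, 0], [0, 0, 0], -0.9],
  [[0, 0.5, 0], [0, 0, 0], -0.9],
  [[0, 0.5, 0], [0, 0, 0], -0.9],
  [[0, 0.46, 0], [0, 0, 0], -0.9],
  [[0, 0, 0], [0, 0, 0], -0.9],
  [[0, 0, 0], [0, 0, 0], -0.9],
  [[0, 0, 0], [0, 0, 0], -0.9],
])

```text
time: 5.22
position: [0.5507, -0.2783, 0.1181]
tool_rot: [1.985, 2.433, 0.001]
ft_force: [-0.3, 0.2, 5.7]
grip_width: 0.15
grip_force: 15.0
```

```bash
python3 -c "
from h import *
to([.0154,-.14,.066])"
```

```text
t 5.225 grasp local [ 0.016  -0.1405  0.0671] shift cm [ 0.05 -0.06  0.11] turn [ 0.12  0.06 -0.03] F [-0.34  0.2   5.68] w 0.14996721920237582 gf 14.995077252388
```

Emit:
drive_tool([
  [[0, 0, 0], [0, 0, 0], -0.17],
  [[0, 0, 0], [0, 0, 0], -0.17],
  [[0, 0, 0], [0, 0, 0], -0.17],
  [[0, 0, -2], [0, 0, 0], -0.17],
  [[0, 0, -4], [0, 0, 0], -0.17],
  [[0, 0, -4], [0, 0, 0], -0.17],
  [[0, 0, -3], [0, 0, 0], -0.17],
  [[3.5, -1.94, 0], [0, 0, 0], -0.17],
  [[3.5, -1.94, 0], [0, 0, 0], -0.17],
  [[3.5, -1.94, 0], [0, 0, 0], -0.17],
  [[3.5, -1.94, 0], [0, 0, 0], -0.17],
  [[0, 0, 0], [0, 0, 0], -0.17],
])

```text
time: 6.72
position: [0.4447, -0.1546, 0.2487]
tool_rot: [1.982, 2.435, -0.002]
ft_force: [-0.3, -0.7, 0.4]
grip_width: 0.419
grip_force: 0.0
```

```bash
python3 -c "
from h import *
a,b=ctrl.get_image('top'),ctrl.get_image('scene')
A=cv2.resize(a[215:310,325:395],None,fx=6,fy=6,interpolation=cv2.INTER_CUBIC)
b=cv2.resize(b[215:405,220:400],None,fx=2,fy=3,interpolation=cv2.INTER_CUBIC)
cv2.imwrite('pics/m1.png',np.hstack([A,b])[:,:,::-1])if A.shape[0]==b.shape[0] else print(A.shape,b.shape)
to([-.0615,0,.118])"
```

```text
t 6.825 grasp local [-0.0621 -0.0007  0.1977] shift cm [0.09 0.04 7.97] turn [ 0.1   0.15 -0.03] F [ 0.18 -0.64  0.57] w 0.41790245099466145 gf 0.0
```

View pics/m1.png

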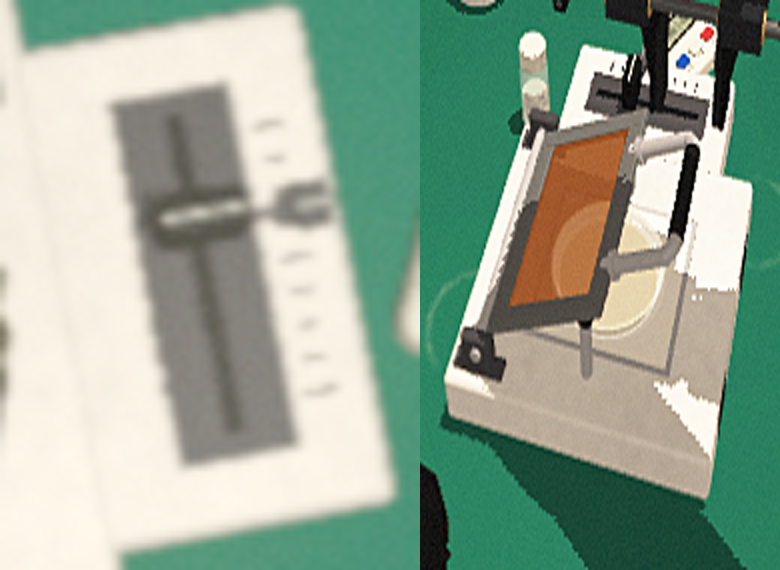

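The grip's white line is centred at (202,215) and the index tip at (252,213). They look level to within a couple of mm. I'll check numerically, then descend on the pull.

```bash
python3 -c "
from h import *
for p,z in(((202,215),.067),((252,213),.044)): print(B.inv().apply(ray('top',(325+(p[0]+.5)/6-.5,215+(p[1]+.5)/6-.5),z)-O).round(4))"
```

```text
[ 0.0147 -0.1383  0.067 ]
[ 0.0154 -0.1556  0.044 ]
```

Emit:
drive_tool([
  [[0.09, 0.04, 2], [0, 0, 0], -0.17],
  [[0, 0, 2], [0, 0, 0], -0.17],
  [[0, 0, 2], [0, 0, 0], -0.17],
  [[0, 0, 1.9], [0, 0, 0], -0.17],
  [[0, 0, 0], [0, 0, 0], -0.17],
  [[0, 0, 0], [0, 0, 0], -0.9],
  [[0, 0, 0], [0, 0, 0], -0.9],
  [[0, 0, 0], [0, 0, 0], -0.9],
  [[0, 0, 0], [0, 0, 0], -0.9],
  [[0, 0, 0], [0, 0, 0], -0.9],
], force=25)

```text
time: 8.07
position: [0.4471, -0.1557, 0.169]
tool_rot: [1.984, 2.432, 0.002]
ft_force: [5.1, -0.4, -0.7]
grip_width: 0.128
grip_force: 25.0
```

```bash
python3 -c "
from h import *
to([-.0615,0,.118])"
```

```text
t 8.075 grasp local [-0.0608  0.0004  0.118 ] shift cm [-0.04 -0.07 -0.  ] turn [ 0.17  0.08 -0.02] F [ 5.07 -0.38 -0.7 ] w 0.12783377079833205 gf 24.998653860257036
```

```bash
python3 -c "
import numpy as np
t=np.linspace(0,1,24+1); a=1.15*(1-(t-np.sin(2*np.pi*t)/(2*np.pi)*.7))
print(np.c_[-np.diff(np.sin(a))*15.5,-np.diff(np.cos(a))*15.5].round(2).tolist(),a[12])"
```

```text
[[0.09, -0.21], [0.11, -0.24], [0.15, -0.3], [0.2, -0.38], [0.27, -0.47], [0.36, -0.57], [0.46, -0.67], [0.58, -0.74], [0.7, -0.79], [0.83, -0.8], [0.94, -0.78], [1.03, -0.73], [1.08, -0.64], [1.1, -0.54], [1.07, -0.43], [1.01, -0.32], [0.91, -0.23], [0.8, -0.15], [0.67, -0.09], [0.54, -0.05], [0.43, -0.03], [0.33, -0.01], [0.26, -0.01], [0.23, -0.0]] 0.575
```

Emit:
drive_tool([
  [[0, 0.09, -0.21], [0, 0, 0], -0.9],
  [[0, 0.11, -0.24], [0, 0, 0], -0.9],
  [[0, 0.15, -0.3], [0, 0, 0], -0.9],
  [[0, 0.2, -0.38], [0, 0, 0], -0.9],
  [[0, 0.27, -0.47], [0, 0, 0], -0.9],
  [[0, 0.36, -0.57], [0, 0, 0], -0.9],
  [[0, 0.46, -0.67], [0, 0, 0], -0.9],
  [[0, 0.58, -0.74], [0, 0, 0], -0.9],
  [[0, 0.7, -0.79], [0, 0, 0], -0.9],
  [[0, 0.83, -0.8], [0, 0, 0], -0.9],
  [[0, 0.94, -0.78], [0, 0, 0], -0.9],
  [[0, 0, 0], [0, 0, 0], -0.9],
])

```text
time: 9.57
position: [0.4917, -0.1464, 0.2291]
tool_rot: [-1.985, -2.433, 0.003]
ft_force: [-4.5, -1.2, 4.8]
grip_width: 0.13
grip_force: 25.0
```

```bash
python3 -c "
from h import *
a=1.15*(1-(11/24-np.sin(2*np.pi*11/24)/(2*np.pi)*.7)); print(a)
to([.08-.155*np.sin(a)+.0007,0,.055+.155*np.cos(a)])"
```

```text
0.6560764926341509
t 9.575 grasp local [-0.0155  0.0006  0.1781] shift cm [-0.06  0.16  0.02] turn [-0.11  0.02 -0.03] F [-4.53 -1.21  4.84] w 0.13034528777646592 gf 24.993091821670532
```

Emit:
drive_tool([
  [[0, 0.6, -0.43], [0, 0, 0], -0.9],
  [[0, 1.03, -0.67], [0, 0, 0], -0.9],
  [[0, 1.08, -0.6], [0, 0, 0], -0.9],
  [[0, 1.1, -0.5], [0, 0, 0], -0.9],
  [[0, 1.07, -0.42], [0, 0, 0], -0.9],
  [[0, 1.01, -0.32], [0, 0, 0], -0.9],
  [[0, 0.91, -0.23], [0, 0, 0], -0.9],
  [[0, 0.8, -0.15], [0, 0, 0], -0.9],
  [[0, 0.6, -0.08], [0, 0, 0], -0.9],
  [[0, 0.4, -0.04], [0, 0, 0], -0.9],
  [[0, 0, 0], [0, 0, 0], -0.9],
  [[0, 0, 0], [0, 0, 0], -0.9],
])

```text
time: 11.08
position: [0.5759, -0.1291, 0.2619]
tool_rot: [-1.986, -2.434, 0.0]
ft_force: [-1.0, -0.9, -0.2]
grip_width: 0.129
grip_force: 25.0
```

```bash
python3 -c "
from h import *
to([.0803,0,.210])"
```

```text
t 11.075 grasp local [0.0706 0.0006 0.2109] shift cm [-0.06  0.97  0.09] turn [-0.01 -0.   -0.05] F [-1.03 -0.9  -0.25] w 0.12881619507503086 gf 25.00124841928482
```

Emit:
drive_tool([
  [[0, 0.3, 0], [0, 0, 0], -0.9],
  [[0, 0.25, 0], [0, 0, 0], -0.9],
  [[0, 0.2, 0], [0, 0, 0], -0.9],
  [[0, 0.15, 0], [0, 0, 0], -0.9],
  [[0, 0.05, 0], [0, 0, 0], -0.9],
  [[0, 0, 0], [0, 0, 0], -0.9],
  [[0, 0, 0], [0, 0, 0], -0.9],
  [[0, 0, 0], [0, 0, 0], -0.9],
  [[0, 0, 0], [0, 0, 0], -0.9],
  [[0, 0, 0], [0, 0, 0], -0.9],
  [[0, 0, 0], [0, 0, 0], -0.9],
])

```text
time: 12.45
position: [0.5854, -0.1272, 0.2623]
tool_rot: [1.986, 2.434, 0.0]
ft_force: [-1.2, -1.1, 2.9]
grip_width: 0.126
grip_force: 25.0
```

```bash
python3 -c "
from h import *
to([.0803,0,.210])
a,b=ctrl.get_image('top'),ctrl.get_image('scene')
cv2.imwrite('pics/e1.png',cv2.resize(np.hstack([a[180:350,205:435],b[120:400,200:430][:170]]),None,fx=1.7,fy=3)[:,:,::-1])
bb=b[90:390,180:430]
cv2.imwrite('pics/e2.png',cv2.resize(np.hstack([bb,np.pad(a[180:350,205:435],((0,130),(0,0),(0,0)))]),None,fx=1.65,fy=1.65)[:,:,::-1])"
```

```text
t 12.45 grasp local [0.0803 0.0006 0.2113] shift cm [-0.06 -0.    0.13] turn [ 0.02  0.01 -0.04] F [-1.23 -1.11  2.9 ] w 0.12555054559437004 gf 25.00220775604248
```

View pics/e2.png

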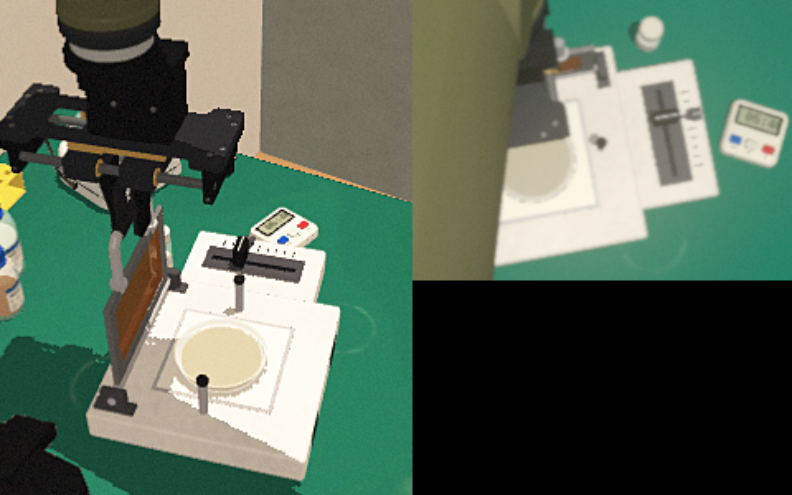

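The flap stands upright with its pull in the fingers, near (130,225). The dimmer is level with the index, near (670,117), and the dish, vial and timer haven't moved. Handing in.

```bash
python3 -c "
from bench import ctrl
print(ctrl.close_job())"
```

```text
the job is handed in; nothing more can be done
None
```

The job is handed in at about 12.5 s. By my last measurements the dimmer is within about 1 mm of the index, the flap is upright and held with 25 N, and the dish, vial and timer look undisturbed in the final picture; the judge returned no verdict.

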